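Latch, tug-test and turn over a candle mould

TASK

The filled candle mould sits in the rails of the turnover stand with its latch still up. Turn the latch bar all the way down across the front of the mould, and, with the cradle still level, give the mould's knob a firm, not violent, pull towards the robot, as if to draw it out of the rails, to prove that the latch holds. Then swing the cradle right over until the mould is upside down above the felt tray and push the locking pin fully down so that the cradle is locked there, without disturbing the candles, jar and mallet beside the stand.

Things in the scene. Friction and masses are not known exactly. Their poses are not given: they have to be found in the camera images.
- stand: Turnover stand fixed to the table: plywood board 220 x 300 x 18 mm, two steel pillars at y = +94 (top 152 high) and y = -94 (top 222), each 36 along x, 12 along y. Origin: on the table under the board's middle; x away from the robot, y left along the trunnion axis, z up. Offsets (x, y, z) in these notes: mm in this frame, cradle level. Trunnion axis: along y through (0, 0, 130).
- cradle (a joint): Cradle's angle about the trunnion axis: 0 = level, cavities up (start, at a stop). It grows as the front (-x: knob, latch, crank) rises, passes over the top and goes down on the far side; 3.14 = upside down, at the other stop. Friction 0.3 N m (4 N at the crank grip): it stays where it is left. At 3.14 a notch of the index disc is under the locking pin.
- crank_mid (a point): Middle of the crank's grip, a black cylinder 20 mm thick, 60 mm long, parallel to the trunnion axis and free to turn on its spindle, 80 mm from that axis outside the left pillar: at (-80, 143, 130) with the cradle level, (80, 143, 130) when upside down. Crank arm: y = 104 to 112, 18 mm wide. Moving the grip on its half circle turns the cradle.
- latch (a joint): Angle of the latch bar: 0 = fully down, level across the front of the mould's flange; larger = raised (starts at 0.8 to 1.25; limit 1.5, upright). Friction 0.09 N m: it stays where it is left, also upside down.
- latch_pivot (a point): Pivot of the latch bar, at (-64, 84, 105), its axis along x. Flat steel bar, 9 mm thick (x = -60 to -69), 14 mm wide, reaching 62 mm from the pivot: raised by angle a its end is at y = 84 - 62 cos a, z = 105 + 62 sin a. It can be pushed down by its upper edge from above.
- latch_tip (a point): Far end of the latch bar, 62 mm from the pivot, mid-width. When down, it is at (-64, 22, 105).
- mould_stem (a point): Where to take the mould's pull: middle of the free length of its stem, a steel rod 12 mm thick along x, at (-84, 0, 130). In front of it (x = -96 to -112) a black round knob, 32 mm in diameter, keeps fingers closed on the stem from slipping off; behind it the mould's front face is at x = -53. Frame: the mould's, x away from the knob, z up out of the cavities.
- mould_centre (a point): Centre of the mould, half-way up: loose aluminium block 108 x 116 x 60 mm with four wax-filled cavities, 0.7 kg, top at z = 158; its foot flange (116 x 140 x 6 mm) slides along x in lipped rails. Tugged to -x with the latch down it moves 3 mm and meets the bar, which does not give: 8 to 20 N is a good tug, 45 N is violent. With the bar upright it slides out at 2 N.
- cradle_seat (a point): Middle of the cradle's floor under the mould, 32 mm from the trunnion axis: at (0, 0, 98). Its axes turn with the cradle and are the stand's when it is level.
- lock_pin (a joint): How far the locking pin is pushed down, in m: 0 = raised (starts at 0 to 0.003, stays where it is left), 0.021 = fully down. Away from a notch the disc stops it at about 0.004. Round-nosed pin 12 mm thick, notch 15 mm wide: it enters up to about 4 mm off. It takes 3 N of friction plus a little to push.
- pin_knob_top (a point): Middle of the flat top of the locking pin's black knob, 32 mm in diameter, 14 mm high: at (0, -108, 264) with the pin raised, 243 high with it down. It is pushed straight down.
- pillar_candle: Bystander: wax pillar candle 72 mm in diameter, 90 mm high, right of the stand. Origin: centre of its foot.
- votive: Bystander: small wax candle 46 mm in diameter, 50 mm high, before the stand on its right. Origin: centre of its foot.
- honey_jar: Bystander: honey jar 70 mm in diameter, 94 mm high, beyond the stand. Origin: centre of its foot.
- mallet: Bystander: rubber mallet lying left of the stand, 200 mm long along its x, 48 mm high. Origin: on the table, near its middle.
There are look-alikes about, which are no part of the job. Leave any green or pink look-alike of the part that bears mould_stem alone.

How it is judged:
By the outcome, as a careful person would: the job done as asked, in the order asked, and still so for the second after the job is handed in, with the robot touching nothing.
It also fails if it takes over 72 s, if anything falls off the work surface, if the arm or the gripper's body presses on something with over 40 N, if the wrist force passes 120 N, or if a joint passes its speed limit or range.

ROBOT

A 7-joint arm with a two-finger parallel gripper is mounted at the origin on the work surface. World frame = base frame: x ahead of the robot, y to its left, z up, the work surface at z = 0. Lengths are in m, angles in degrees, forces in N, time in s.
With the tool pointing down it reaches from about 0.425 to 0.875 m from the base axis. Payload 4.7 kg.
Tool frame: the origin (TCP) lies at the very end of the fingers, on their centre line; the grasp point (between the pads) lies 19 mm behind it; z points along the fingers, y is the line along which they close (so a half turn about z gives the same grasp; the last joint's range is limited). The gripper opens to 87 mm and grips with 3 to 60 N. Pads are 19 mm wide; open, the fingers measure 117 mm over their backs; the gripper's body (75 mm by 190 mm) begins 51 mm behind the grasp point.
Start: joints at [74.261, 18.392, -4.016, 83.108, 1.295, 78.541, -3.26], TCP at [0.185, -0.623, 0.223] pointing down, gripper open.
Joint ranges: [-163.93, 163.93], [-17.29, 119.83], [-79.2, 71.16], [3.27, 140.29], [-89.18, 269.18], [5.43, 117.66], [-154.24, 154.24]. Speed limits (degrees/s): [147.25, 147.25, 180, 180, 180, 180, 180].

INTERFACE

Orientations are given as [roll, pitch, yaw] about the fixed x, y, z axes, in that order (R = Rz(yaw) Ry(pitch) Rx(roll)).
In Python, from cell import telemetry, cams, env gives the robot as it stands.
- The arm moves only by the tool arm_command, never from a script. Its argument "series" is text: rows parted by semicolons, each of 5 numbers parted by spaces: the shift along the tool's x, y, z in mm, then the turn about the tool's z in rad, then the closure in counts, from 0 (fully open) to 255 (shut). A call has 1 to 20 rows; each row shifts and turns the commanded pose from where the row before left it, along the tool's axes as they then stand; what a row does not reach is not made up. A row lasts 1/12 s, in which the tool goes at most 41.7 mm and 7.16 degrees, less where a joint would pass 70% of its speed; a pose out of reach is approached as far as the arm can. A call is refused whole if a number of a shift passes 41.7 or a number of a turn 0.125, either way. A call with a gripper value outside its range is refused whole. The fingers move at their own pace and stop on an object; "squeeze" is the grip in N (left out, the last holds). Time passes only in rows, so rows that do not move let the fingers close. It gives the time, the measured TCP pose, the force, the opening and the grip force at its end, in the units of the state.
- telemetry.get_obs(): the state, without advancing time (a new reading comes with each control period).
- cams.read_camera(name): name is "side" or "top" or "wrist"; returns the picture (480x640x3 uint8, blue, green, red); there is no depth.
- cams.calibration(name): a dict with "K" (3x3 intrinsics, pixels), "dist" ([k1, k2, p1, p2, k3] as OpenCV has them; the pictures are not rectified), "origin" and "rotation" of the camera in the world; the wrist camera has in their place "hand_eye" (4x4, takes a point from camera to tool coordinates, whose origin is the TCP and whose axes are the flange's). Camera axes: x right, y down, z forward; pixel columns grow to the right and rows downward; lengths in m; the calibration is good to about 2 mm. A picture is of the moment at which its call begins: read the wrist's pose just before it. calibration takes no time and is no camera call.
- env.sign_off(): hands the job in; it is judged then, once.
The state is a dict: "time_s": time; "qpos": joint angles; "joint_velocities": joint speeds; "effort": joint torques, N m; "tool_pos": TCP position; "tool_rot": TCP orientation; "force": force on the tool from outside, world axes, zero at the start; "wrist_torque": the same for the moment, N m; "grip_width": finger opening in m; "grasp_force": force on a finger pad.
Only numpy, scipy, OpenCV 4.12 (cv2) and the standard library are available. Lean on these libraries where they do the work, as an engineer would, in place of code of your own. Each camera call takes 0.05 s, during which the arm holds its last target. There are 200 camera calls.

## Working session

There is one attempt and no reset: what is moved stays moved. The work goes in short steps, Python scripts to look and compute and a tool call to move; the robot and the scene stay as the last step left them, time stands still between calls to the robot, and variables do not carry over. Pictures are saved under pics/ and viewed, at most 10 in all, crops included, and the job is handed in when it is done.

Besides the shell and the picture viewer there is one more tool, called after ">>>" by a JSON object that holds its "api" and its "payload", one argument or row to a line. arm_command: Moves the arm, as the interface text tells. Its arguments: {"type":"object","properties":{"series":{"type":"string"},"squeeze":{"type":"number"}},"required":["series"]}

```bash
ls; mkdir -p pics; python3 - <<'E'
from cell import telemetry, cams
import cv2, numpy as np
o=telemetry.get_obs(); print({k:np.round(v,3).tolist() for k,v in o.items()})
for n in ("side","top"):
    cv2.imwrite(f"pics/{n}0.png",cams.read_camera(n)); c=cams.calibration(n); print(n,{k:np.round(v,4).tolist() for k,v in c.items()})
print({k:np.round(v,4).tolist() for k,v in cams.calibration("wrist").items()})
E
```

```text
pics
{'time_s': 0.0, 'qpos': [74.26, 18.44, -4.015, 83.175, 1.294, 78.541, -3.26], 'joint_velocities': [0.044, -0.069, 0.027, 0.04, -0.02, -0.053, -0.082], 'effort': [-0.0, -49.129, -0.404, -31.253, -0.064, 0.044, 0.0], 'tool_pos': [0.185, -0.623, 0.221], 'tool_rot': [-179.888, 0.005, 16.549], 'force': [-0.08, 0.49, -0.269], 'wrist_torque': [0.047, -0.042, -0.04], 'grasp_force': 0.0, 'grip_width': 0.087}
side {'K': [[578.3437, 0.0, 311.4033], [0.0, 578.3437, 229.7416], [0.0, 0.0, 1.0]], 'dist': [-0.0697, 0.0, 0.0, 0.0, 0.0], 'origin': [-0.0539, 0.8333, 0.7715], 'rotation': [-120.707, -0.9437, -146.0987]}
top {'K': [[452.8474, 0.0, 320.5088], [0.0, 452.8474, 245.033], [0.0, 0.0, 1.0]], 'dist': [-0.0238, 0.0, 0.0, 0.0, 0.0], 'origin': [0.3581, -0.0279, 1.065], 'rotation': [-171.2883, -0.5673, -89.194]}
{'K': [[423.624, 0.0, 314.3927], [0.0, 423.624, 239.8561], [0.0, 0.0, 1.0]], 'dist': [-0.0618, 0.0, 0.0, 0.0, 0.0], 'hand_eye': [[-0.0004, -0.9697, -0.2443, 0.0659], [1.0, -0.0003, -0.0004, -0.0003], [0.0003, -0.2443, 0.9697, -0.1628], [0.0, 0.0, 0.0, 1.0]]}
```

View pics/side0.png

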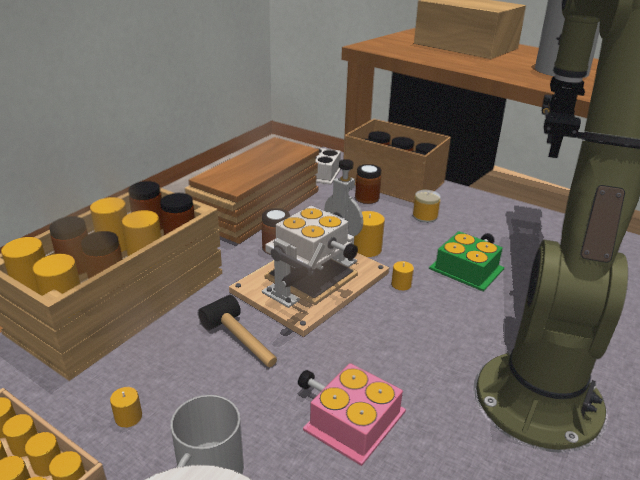

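View pics/top0.png

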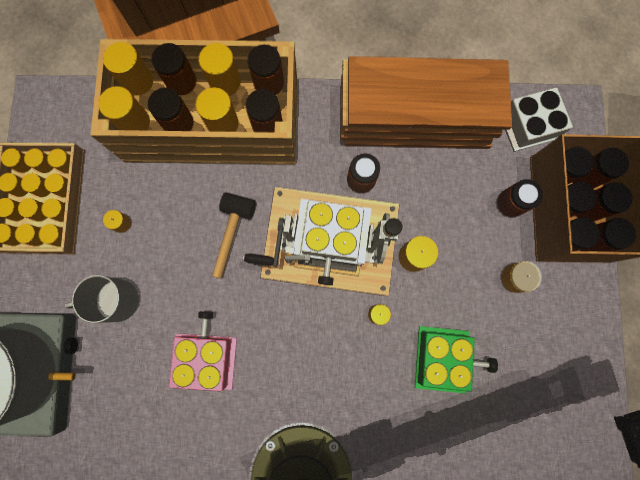

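Mould candidates in the top view are the one in the stand (332,228), pink (205,362), green (447,360) and a white block with black cavities (543,112). By the description it is the one in the stand, with its knob at (326,280). The board corners are clear, so I'll fit the stand pose from both views and check it in a close crop with the model points drawn on.

```bash
cat > h.py <<'E'
import numpy as np, cv2
from scipy.spatial.transform import Rotation as R
from cell import telemetry, cams
def proj(n,P,tool=None):
    c=cams.calibration(n)
    if n=="wrist":
        p,r=tool; T=np.eye(4); T[:3,:3]=R.from_euler('xyz',r,degrees=True).as_matrix(); T[:3,3]=p
        T=T@np.array(c["hand_eye"]); Rc,o=T[:3,:3],T[:3,3]
    else:
        Rc=R.from_euler('xyz',c["rotation"],degrees=True).as_matrix() if np.shape(c["rotation"])==(3,) else np.array(c["rotation"]); o=np.array(c["origin"])
    rv=cv2.Rodrigues(Rc.T)[0]
    return cv2.projectPoints(np.array(P,float).reshape(-1,3),rv,-Rc.T@o,np.array(c["K"]),np.array(c["dist"]))[0][:,0]
def st(pose,P):  # pose x,y,yaw(rad); P stand mm -> world m
    x,y,a=pose; P=np.array(P,float).reshape(-1,3)/1000
    return np.c_[x+np.cos(a)*P[:,0]-np.sin(a)*P[:,1], y+np.sin(a)*P[:,0]+np.cos(a)*P[:,1], P[:,2]]
def latch(a): return [-64,84-62*np.cos(a),105+62*np.sin(a)]
E
cat > a.py <<'E'
from h import *
from scipy.optimize import least_squares
C=[(110,150,18),(110,-150,18),(-110,-150,18),(-110,150,18)]
obs=[("top",C,[(274,188),(399,206),(389,294),(261,277)]),("side",[C[0],C[3],C[2]],[(231,287),(303,328),(388,268)])]
f=lambda p:np.concatenate([(proj(n,st(p,P))-np.array(u)).ravel() for n,P,u in obs])
s=least_squares(f,[.5,0,-.1],loss='soft_l1'); print(s.x,np.round(s.fun,1)); np.save("pose.npy",s.x)
pts=[(-80,143,130),(-84,0,130),(-112,0,130),(0,-108,264),(-64,84,105),latch(.8),latch(1.25)]+C
for n,(x0,y0,w,h) in (("side",(220,200,190,140)),("top",(240,170,180,140))):
    im=cams.read_camera(n)[y0:y0+h,x0:x0+w]; im=cv2.resize(im,None,fx=4,fy=4,interpolation=cv2.INTER_CUBIC)
    for q in proj(n,st(s.x,pts)): cv2.drawMarker(im,tuple(int(v) for v in (q-[x0,y0]+.5)*4),(0,0,255),1,10,1)
    cv2.imwrite(f"pics/{n}1.png",im)
E
python3 a.py
```

```text
[ 0.53147069 -0.05946914 -0.11958468] [ 0.2 -1.6  0.1 -3.  -0.1  1.1 -0.9  0.7 -2.4 -1.8  0.9  1.4  1.4 -2. ]
```

View pics/side1.png

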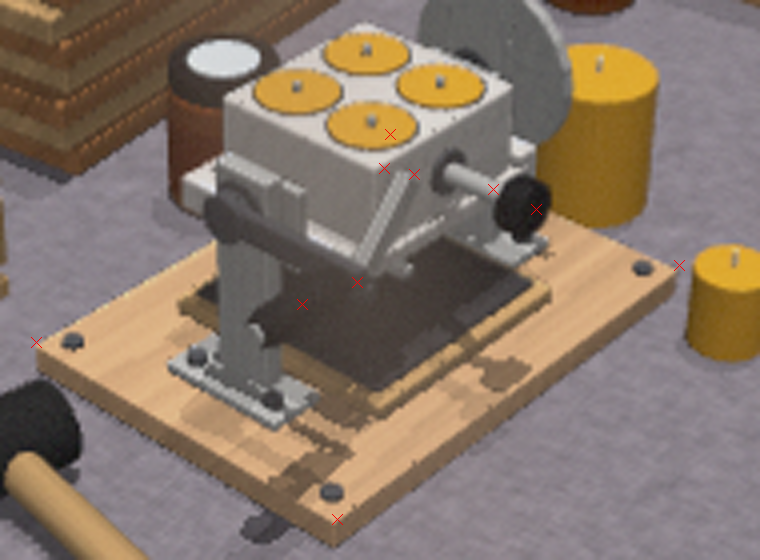

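View pics/top1.png

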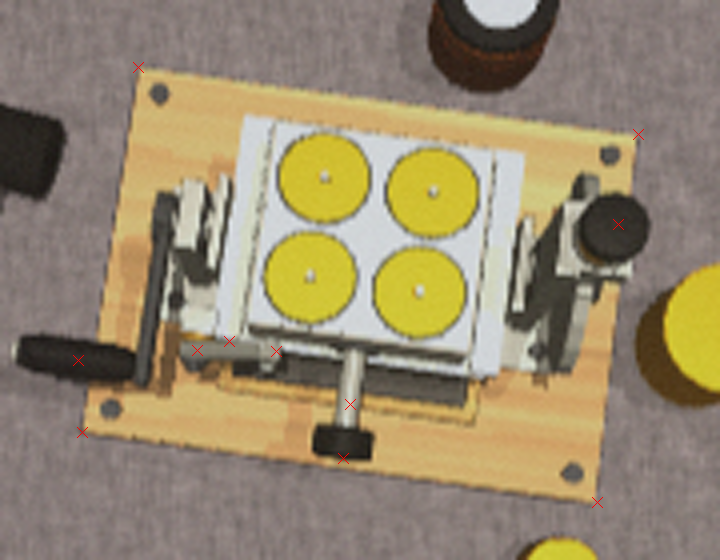

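The side crop shows the white mould level in the stand, with its knob at (523,208) and the latch raised, tip at (403,175), about 1.0 rad. The top crop shows the crank grip at (78,357) and the pin knob at (614,220), close to the model marks. I'll refine the fit with these.

```bash
cat > b.py <<'E'
from h import *
from scipy.optimize import least_squares
C=[(110,150,18),(110,-150,18),(-110,-150,18),(-110,150,18)]
t=lambda L,o:[(u/4+o[0]-.5,v/4+o[1]-.5) for u,v in L]
obs=[("top",C+[(-104,0,130),(-80,143,130),(0,-108,263)],t([(140,70),(638,137),(600,500),(84,430),(343,442),(77,359),(615,226)],(240,170))),
("side",[C[0],C[3],C[2],(-104,0,130)],t([(38,350),(333,527),(677,275),(523,208)],(220,200)))]
f=lambda p:np.concatenate([(proj(n,st(p,P))-np.array(u)).ravel() for n,P,u in obs]+[(proj("side",st(p,latch(p[3])))-t([(403,174)],(220,200))).ravel()])
s=least_squares(f,[.53,-.06,-.12,1.],loss='soft_l1'); print(s.x,np.round(s.fun,1)); np.save("pose.npy",s.x[:3])
print(np.degrees(s.x[2]), st(s.x[:3],[(-70,120,300),(-84,0,111),(-80,150,111),(0,-108,264)]))
E
python3 b.py
```

```text
Traceback (most recent call last):
  File "b.py", line 8, in <module>
    s=least_squares(f,[.53,-.06,-.12,1.],loss='soft_l1'); print(s.x,np.round(s.fun,1)); np.save("pose.npy",s.x[:3])
  File "b.py", line 7, in <lambda>
    f=lambda p:np.concatenate([(proj(n,st(p,P))-np.array(u)).ravel() for n,P,u in obs]+[(proj("side",st(p,latch(p[3])))-t([(403,174)],(220,200))).ravel()])
                                       ~~^^^^^
  File "h.py", line 14, in st
    x,y,a=pose; P=np.array(P,float).reshape(-1,3)/1000
    ^^^^^
ValueError: too many values to unpack (expected 3)
```

```bash
sed -i 's/x,y,a=pose;/x,y,a=pose[:3];/' h.py; python3 b.py
```

```text
[ 0.53124612 -0.0584301  -0.12285492  0.95895994] [-0.5 -0.7 -0.2 -0.4 -1.3  0.9 -1.   0.6 -0.1  0.3 -0.3  0.1  0.3 -0.
 -0.7 -1.7  0.6 -1.6  0.6 -1.9 -0.  -0.8  0.2 -0.7]
-7.039068304348909 [[ 0.47647926  0.06924367  0.3       ]
 [ 0.44787924 -0.04813622  0.111     ]
 [ 0.47023101  0.10024302  0.111     ]
 [ 0.51801114 -0.16561608  0.264     ]]
```

>>> {"api": "arm_command", "payload": {
  "series": "0 0 -35 0.103 255; 0 0 -35 0.103 255; 0 0 -35 0.103 255; 0 0 -35 0.103 255; 20 -15 0 0 255; 20 -30 0 0 255; 20 -35 0 0 255; 20 -39 0 0 255; 20 -39 0 0 255; 20 -39 0 0 255; 20 -39 0 0 255; 20 -39 0 0 255; 10 -39 0 0 255; 10 -39 0 0 255; 10 -39 0 0 255; 10 -39 0 0 255; 4 -39 0 0 255; 0 -39 0 0 255; 0 -39 0 0 255; 0 -39 0 0 255",
  "squeeze": 20
}}

```text
time_s: 1.87
tool_pos: [0.4534, -0.0725, 0.3625]
tool_rot: [180.0, -0.0, -7.1]
force: [1.4, -0.0, -0.1]
grip_width: 0.0003
grasp_force: 0.0
```

```bash
cat > s.py <<'E'
from h import *
o=telemetry.get_obs(); x,y,a=np.load("pose.npy"); d=np.array(o["tool_pos"])-[x,y,0]
print("t",round(o["time_s"],2),"stand mm",np.round(1000*np.array([np.cos(a)*d[0]+np.sin(a)*d[1],-np.sin(a)*d[0]+np.cos(a)*d[1],d[2]]),1),"rot",np.round(o["tool_rot"],2),"yaw-stand",round(o["tool_rot"][2]-np.degrees(a),2),"F",np.round(o["force"],1),"w",round(o["grip_width"],4),"g",round(o["grasp_force"],1),"q7",round(o["qpos"][6]))
E
python3 s.py
```

```text
t 1.87 stand mm [-75.5 -23.5 362.5] rot [ 1.7997e+02 -1.0000e-02 -7.0600e+00] yaw-stand -0.02 F [ 1.4 -0.  -0.1] w 0.0003 g 0.0 q7 -88
```

```bash
cat > w.py <<'E'
import sys
from h import *
o=telemetry.get_obs(); tool=(o["tool_pos"],o["tool_rot"]); im=cams.read_camera("wrist"); np.save("wt.npy",np.array(tool))
cv2.imwrite("pics/raw.png",im)
p=np.load("pose.npy")
for q in proj("wrist",st(p,[(-110,150,18),(-110,-150,18),(110,150,18),(110,-150,18),(-104,0,130),(-80,143,130),(0,-108,262),(-64,84,105),latch(.96),(-84,0,130)]),tool):
    if abs(q).max()<2000: print(np.round(q,1)); cv2.drawMarker(im,tuple(int(round(v)) for v in q),(0,0,255),1,10,1)
cv2.imwrite(f"pics/{sys.argv[1]}.png",im)
E
python3 w.py w1; python3 s.py
```

```text
[173.2 218.2]
[417.9 217.9]
[159.5  25.7]
[427.8  24.6]
[290.  234.5]
[140.3 210.2]
[454.3 117.7]
[206.8 189.7]
[232.7 197.1]
[289.7 213.9]
t 1.92 stand mm [-75.6 -13.5 363.1] rot [-1.7979e+02 -6.0000e-02 -6.3300e+00] yaw-stand 0.71 F [-0.2  7.6  0.3] w 0.0005 g 0.0 q7 -88
```

View pics/w1.png

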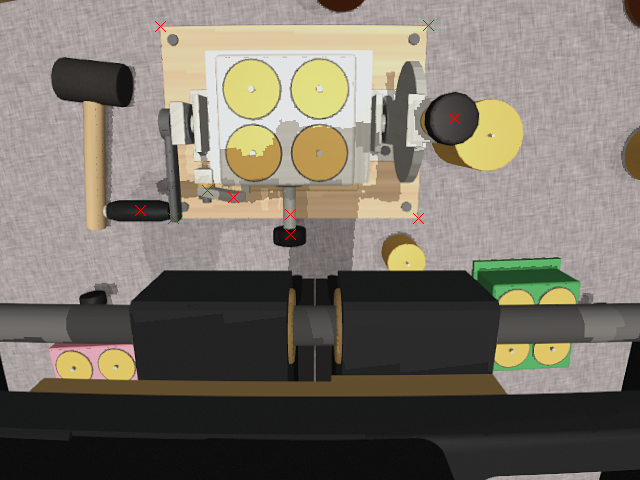

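The wrist view matches the model: crank grip at (140,210), knob at (290,236), pin knob at (454,118), all within about 1 px. The latch bar runs from (205,188) to (240,197), raised about 0.9 rad. Next I go beside and above the latch.

>>> {"api": "arm_command", "payload": {
  "series": "2 -28 0 0 255; 2 -28 0 0 255; 0 -28 0 0 255; 0 -27 0 0 255; 0 0 30 0 255; 0 0 35 0 255; 0 0 35 0 255; 0 0 0 0 255; 0 0 0 0 255; 0 0 0 0 255; 0 0 0 0 255"
}}

```text
time_s: 2.83
tool_pos: [0.4728, 0.0351, 0.2652]
tool_rot: [-180.0, -0.2, -7.1]
force: [0.0, 0.3, 0.3]
grip_width: 0.0003
grasp_force: 0.0
```

```bash
python3 s.py
```

```text
t 2.83 stand mm [-69.5  85.7 265.2] rot [-179.98   -0.24   -7.07] yaw-stand -0.03 F [0.  0.3 0.3] w 0.0003 g 0.0 q7 -102
```

>>> {"api": "arm_command", "payload": {
  "series": "0 -9 0 0 255; 0 0 28 0 255; 0 0 28 0 255; 0 0 28 0 255; 0 0 20 0 255; 0 0 9 0 255; 0 0 0 0 255; 0 0 0 0 255"
}}

```text
time_s: 3.5
tool_pos: [0.4733, 0.0445, 0.1508]
tool_rot: [-180.0, -0.1, -7.0]
force: [0.7, -0.4, -0.1]
grip_width: 0.0003
grasp_force: 0.0
```

```bash
python3 s.py
```

```text
t 3.5 stand mm [-70.2  95.1 150.8] rot [-1.7997e+02 -8.0000e-02 -7.0400e+00] yaw-stand -0.0 F [ 0.7 -0.4 -0.1] w 0.0003 g 0.0 q7 -106
```

>>> {"api": "arm_command", "payload": {
  "series": "0 3 0.6 0 255; 0 3 0.7 0 255; 0 4.3 1.4 0 255; 0 4.3 1.5 0 255; 0 4 2 0 255; 0 4 2.4 0 255; 0 3.6 2.8 0 255; 0 3.3 3.2 0 255; 0 2.9 3.5 0 255; 0 2.6 3.7 0 255; 0 2.1 4 0 255; 0 1.9 4.2 0 255; 0 1.3 4.3 0 255; 0 1 4.5 0 255; 0 0 1 0 255; 0 0 1 0 255; 0 0 0 0 255; 0 0 0 0 255"
}}

```text
time_s: 5.0
tool_pos: [0.4677, 0.0027, 0.1115]
tool_rot: [179.9, -0.0, -7.1]
force: [-8.3, -0.7, 27.4]
grip_width: 0.0007
grasp_force: 12.8
```

```bash
python3 s.py
```

```text
t 5.0 stand mm [-70.5  52.9 111.5] rot [ 1.7989e+02 -2.0000e-02 -7.0600e+00] yaw-stand -0.02 F [-8.3 -0.7 27.4] w 0.0007 g 12.8 q7 -102
```

>>> {"api": "arm_command", "payload": {
  "series": "0 0 -10 0 255; 0 0 -25 0 255; 0 0 -30 0 255; 0 0 -25 0 138; -4 18 0 0 138; -4 18 0 0 138; -4 17 0 0 138; 0 0 0 0 138; 0 0 0 0 138; 0 0 0 0 138; 0 0 0 0 138; 0 0 0 0 138"
}}

```text
time_s: 6.0
tool_pos: [0.449, -0.047, 0.1985]
tool_rot: [-180.0, 0.0, -7.0]
force: [0.0, 0.0, -0.4]
grip_width: 0.0394
grasp_force: 0.0
```

```bash
python3 s.py; python3 w.py w2
```

```text
t 6.0 stand mm [-83.1   1.3 198.5] rot [-1.7998e+02  2.0000e-02 -6.9600e+00] yaw-stand 0.08 F [ 0.   0.  -0.4] w 0.0394 g 0.0 q7 -91
[139.5 246.6]
[493.  247.1]
[115.5 -38.7]
[518.1 -38.1]
[316.9 287.4]
[ 69.6 246.9]
[768.3  70.5]
[180.8 211.6]
[220.2 229.9]
[317.  254.2]
```

View pics/w2.png

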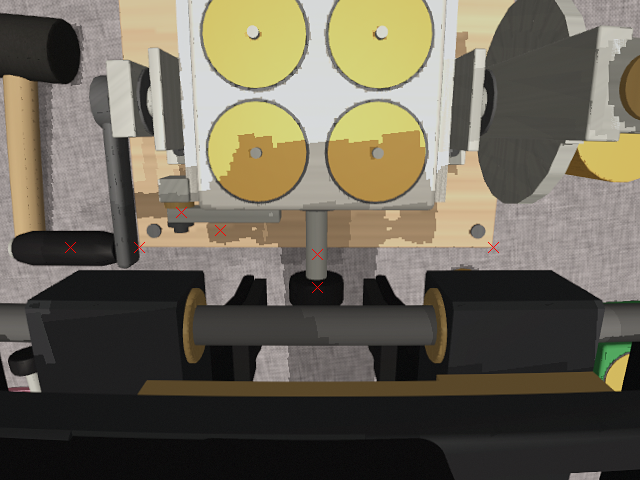

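The latch bar now lies level across the front, (185,213) to (280,213). The stem at (317,254) is central between the fingers. I descend and grip the stem.

>>> {"api": "arm_command", "payload": {
  "series": "0 1 25 0 138; 0 0 30 0 138; 0 0 22 0 138; 0 0 10 0 138; 0 0 0 0 138; 0 0 0 0 180; 0 0 0 0 220; 0 0 0 0 240; 0 0 0 0 255; 0 0 0 0 255; 0 0 0 0 255; 0 0 0 0 255",
  "squeeze": 15
}}

```text
time_s: 7.05
tool_pos: [0.4493, -0.0491, 0.1125]
tool_rot: [180.0, -0.1, -7.1]
force: [-0.4, 0.7, 3.2]
grip_width: 0.0108
grasp_force: 15.0
```

```bash
python3 s.py
```

```text
t 7.05 stand mm [-82.5  -0.7 112.5] rot [ 1.7999e+02 -8.0000e-02 -7.0600e+00] yaw-stand -0.02 F [-0.4  0.7  3.2] w 0.0108 g 15.0 q7 -94
```

>>> {"api": "arm_command", "payload": {
  "series": "-1 0 0 0 255; -1 0 0 0 255; -1 0 0 0 255; -1 0 0 0 255; 0 0 0 0 255"
}}

```text
time_s: 7.47
tool_pos: [0.4463, -0.0485, 0.1125]
tool_rot: [-180.0, -0.2, -7.1]
force: [4.9, 0.1, 2.9]
grip_width: 0.0112
grasp_force: 15.0
```

```bash
python3 s.py
```

```text
t 7.47 stand mm [-85.5  -0.6 112.5] rot [-179.98   -0.22   -7.07] yaw-stand -0.03 F [4.9 0.1 2.9] w 0.0112 g 15.0 q7 -94
```

>>> {"api": "arm_command", "payload": {
  "series": "-0.7 0 0 0 255; 0 0 0 0 255; 0 0 0 0 255"
}}

```text
time_s: 7.72
tool_pos: [0.4463, -0.0485, 0.1125]
tool_rot: [-180.0, -0.3, -7.1]
force: [6.6, 0.3, 0.9]
grip_width: 0.0113
grasp_force: 15.0
```

>>> {"api": "arm_command", "payload": {
  "series": "-1 0 0 0 255; 0 0 0 0 255; 0 0 0 0 255",
  "squeeze": 25
}}

```text
time_s: 7.97
tool_pos: [0.4462, -0.0484, 0.1125]
tool_rot: [-180.0, -0.4, -7.1]
force: [10.6, -0.2, -2.2]
grip_width: 0.0115
grasp_force: 25.0
```

>>> {"api": "arm_command", "payload": {
  "series": "-1 0 0 0 255; 0 0 0 0 255; 0 0 0 0 255; 0 0 0 0 255; 0 0 0 0 255"
}}

```text
time_s: 8.38
tool_pos: [0.4462, -0.0484, 0.1126]
tool_rot: [-179.9, -0.5, -7.1]
force: [12.1, -0.5, -4.4]
grip_width: 0.0105
grasp_force: 25.0
```

The tug held at 12 N with the mould stopped against the bar. I release, rise and move over the crank.

>>> {"api": "arm_command", "payload": {
  "series": "2 0 0 0 255; 2 0 0 0 200; 0 0 0 0 138; 0 0 0 0 138; 0 0 0 0 138; 0 0 0 0 138; 0 0 -20 0 138; 0 0 -35 0 138; 0 0 -35 0 138; 0 -37 -10 0 120; 0 -37 0 0 108; 0 -37 0 0 108; 0 -37 0 0 108"
}}

```text
time_s: 9.47
tool_pos: [0.464, 0.0994, 0.2121]
tool_rot: [179.9, -0.0, -7.1]
force: [1.5, -0.1, 0.6]
grip_width: 0.0494
grasp_force: 0.0
```

>>> {"api": "arm_command", "payload": {
  "series": "0 0 0 -0.12 108; 0 0 0 -0.12 108; 0 0 0 -0.12 108; 0 0 0 -0.12 108; 0 0 0 -0.12 108; 0 0 0 -0.12 108; 0 0 0 -0.12 108; 0 0 0 -0.12 108; 0 0 0 -0.12 108; 0 0 0 -0.12 108; 0 0 0 -0.12 108; 0 0 0 -0.12 108; 0 0 0 -0.12 108; 0 0 0 -0.01 108; 0 0 0 0 108; 0 0 0 0 108"
}}

```text
time_s: 10.8
tool_pos: [0.464, 0.0981, 0.2116]
tool_rot: [-180.0, 0.0, 82.7]
force: [0.4, -0.9, 0.4]
grip_width: 0.0501
grasp_force: 0.0
```

```bash
python3 s.py
```

```text
t 10.8 stand mm [-85.9 147.1 211.6] rot [-1.7998e+02  2.0000e-02  8.2730e+01] yaw-stand 89.77 F [ 0.4 -0.9  0.4] w 0.0501 g 0.0 q7 -21
```

>>> {"api": "arm_command", "payload": {
  "series": "0 6 0 0 108; 0 0 30 0 108; 0 0 35 0 108; 0 0 25 0 108; 0 0 11 0 108; 0 0 0 0 108; 0 0 0 0 150; 0 0 0 0 200; 0 0 0 0 220; 0 0 0 0 255; 0 0 0 0 255; 0 0 0 0 255",
  "squeeze": 12
}}

```text
time_s: 11.8
tool_pos: [0.4702, 0.0975, 0.1113]
tool_rot: [180.0, 0.0, 82.9]
force: [-0.1, -0.2, 3.9]
grip_width: 0.0198
grasp_force: 12.0
```

```bash
python3 s.py; python3 w.py w3
```

```text
t 11.8 stand mm [-79.7 147.3 111.3] rot [1.7998e+02 1.0000e-02 8.2890e+01] yaw-stand 89.92 F [-0.1 -0.2  3.9] w 0.0198 g 12.0 q7 -25
[266.8 238.8]
[279.4 587.5]
[610.  238.2]
[538.3 580. ]
[265.5 600.5]
[315.5 329.9]
[401.6 572.6]
[349.7 420.6]
[357.7 582.5]
[307.4 600.8]
```

View pics/w3.png

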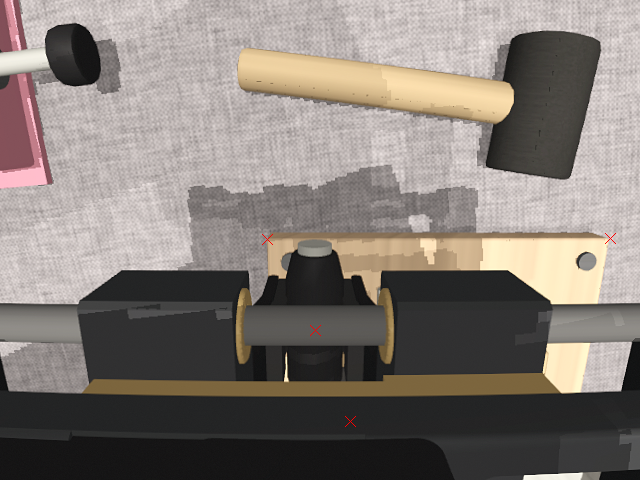

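The grip cylinder sits at (315,270), squarely between the pads with 19.8 mm opening. I start the swing.

>>> {"api": "arm_command", "payload": {
  "series": "0 0.25 -6.28 0 255; 0 0.74 -6.24 0 255; 0 1.23 -6.16 0 255; 0 1.7 -6.04 0 255; 0 2.17 -5.89 0 255; 0 2.63 -5.7 0 255; 0 3.07 -5.48 0 255; 0 3.49 -5.22 0 255; 0 3.89 -4.93 0 255; 0 4.26 -4.61 0 255",
  "squeeze": 18
}}

```text
time_s: 12.68
tool_pos: [0.4926, 0.0946, 0.1673]
tool_rot: [-179.8, 0.0, 82.9]
force: [-2.6, 2.2, -7.1]
grip_width: 0.0197
grasp_force: 18.0
```

```bash
python3 s.py
```

```text
t 12.68 stand mm [-57.1 147.2 167.3] rot [-1.7985e+02  2.0000e-02  8.2910e+01] yaw-stand 89.95 F [-2.6  2.2 -7.1] w 0.0197 g 18.0 q7 -24
```

>>> {"api": "arm_command", "payload": {
  "series": "0 4.61 -4.26 0 255; 0 4.93 -3.89 0 255; 0 5.22 -3.49 0 255; 0 5.48 -3.07 0 255; 0 5.7 -2.63 0 255; 0 5.89 -2.17 0 255; 0 6.04 -1.7 0 255; 0 6.16 -1.23 0 255; 0 6.24 -0.74 0 255; 0 6.28 -0.25 0 255; 0 6.28 0.25 0 255; 0 6.24 0.74 0 255; 0 6.16 1.23 0 255; 0 6.04 1.7 0 255; 0 5.89 2.17 0 255; 0 5.7 2.63 0 255; 0 5.48 3.07 0 255; 0 5.22 3.49 0 255; 0 4.93 3.89 0 255; 0 4.61 4.26 0 255"
}}

```text
time_s: 14.35
tool_pos: [0.6057, 0.0807, 0.1682]
tool_rot: [-179.9, 0.0, 82.9]
force: [-5.8, 1.7, 2.0]
grip_width: 0.0195
grasp_force: 18.0
```

```bash
python3 s.py
```

```text
t 14.35 stand mm [ 56.9 147.2 168.2] rot [-1.7993e+02  1.0000e-02  8.2880e+01] yaw-stand 89.92 F [-5.8  1.7  2. ] w 0.0195 g 18.0 q7 -27
```

Right on the arc (135°). I finish to the stop with a small overdrive.

>>> {"api": "arm_command", "payload": {
  "series": "0 4.26 4.61 0 255; 0 3.89 4.93 0 255; 0 3.49 5.22 0 255; 0 3.07 5.48 0 255; 0 2.63 5.7 0 255; 0 2.17 5.89 0 255; 0 1.7 6.04 0 255; 0 1.23 6.16 0 255; 0 0.74 6.24 0 255; 0 0.25 6.28 0 255; 0 0 1.5 0 255; 0 0 1.5 0 255; 0 0 0 0 255; 0 0 0 0 255"
}}

```text
time_s: 15.52
tool_pos: [0.6293, 0.0777, 0.1109]
tool_rot: [180.0, 0.1, 82.9]
force: [-9.9, 1.1, 11.4]
grip_width: 0.0195
grasp_force: 18.0
```

```bash
python3 s.py
```

```text
t 15.52 stand mm [ 80.6 147.1 110.9] rot [1.7999e+02 5.0000e-02 8.2860e+01] yaw-stand 89.9 F [-9.9  1.1 11.4] w 0.0195 g 18.0 q7 -29
```

>>> {"api": "arm_command", "payload": {
  "series": "0 0 0 0 200; 0 0 0 0 108; 0 0 0 0 108; 0 0 0 0 108; 0 0 0 0 108; 0 0 -25 0 108; 0 0 -40 0 108; 0 0 -40 0 108; 0 0 -40 0 160; 0 0 -40 0 255; -15 -5 -15 0 255; -30 -9 0 0 255; -32 -10 0 0 255; -32 -10 0 0 255; -32 -10 0 0 255; -32 -10 0 0 255; -32 -10 0 0 255; -30 -10 0 0 255; -20 -6 0 0 255; 0 0 0 0 255",
  "squeeze": 20
}}

```text
time_s: 17.18
tool_pos: [0.5159, -0.1727, 0.3079]
tool_rot: [-180.0, 0.2, 82.3]
force: [0.9, -0.4, 0.5]
grip_width: 0.0008
grasp_force: 0.0
```

>>> {"api": "arm_command", "payload": {
  "series": "0 0 0 0 255; 0 0 0 0 255; 0 0 0 0 255"
}}

```text
time_s: 17.43
tool_pos: [0.5187, -0.164, 0.3079]
tool_rot: [180.0, -0.0, 83.0]
force: [0.2, -0.9, 0.1]
grip_width: 0.0003
grasp_force: 0.0
```

```bash
python3 s.py; python3 w.py w4; python3 - <<'E'
from h import *
cv2.imwrite("pics/side2.png",cv2.resize(cams.read_camera("side")[150:340,220:420],None,fx=3,fy=3))
E
```

```text
t 17.43 stand mm [   0.5 -106.3  307.9] rot [ 1.7996e+02 -2.0000e-02  8.3040e+01] yaw-stand 90.07 F [ 0.2 -0.9  0.1] w 0.0003 g 0.0 q7 5
[200.5 -65.4]
[214.6 236.5]
[428.4 -65.1]
[413.9 236.7]
[179.2  81.4]
[ 202.8 -124.7]
[314.7 269.2]
[233.4 -25.9]
[221.4   3. ]
[205.  81.]
```

View pics/side2.png

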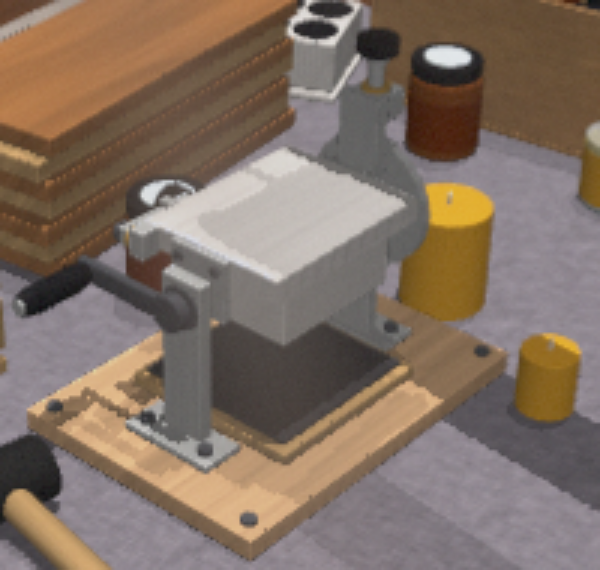

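The cradle is upside down over the tray, with the crank grip on the far side at (50,290) and the pin knob still raised at (378,43). I push the pin.

>>> {"api": "arm_command", "payload": {
  "series": "0 0 20 0 255; 0 0 15 0 255; 0 0 6 0 255; 0 0 4 0 255; 0 0 4 0 255; 0 0 4 0 255; 0 0 4 0 255; 0 0 4 0 255; 0 0 3 0 255; 0 0 1 0 255; 0 0 0 0 255; 0 0 0 0 255"
}}

```text
time_s: 18.53
tool_pos: [0.5185, -0.1651, 0.2434]
tool_rot: [179.9, -0.0, 82.9]
force: [-1.2, 1.6, 5.1]
grip_width: 0.0006
grasp_force: 2.6
```

>>> {"api": "arm_command", "payload": {
  "series": "0 0 1 0 255; 0 0 1 0 255; 0 0 1 0 255; 0 0 0 0 255; 0 0 0 0 255"
}}

```text
time_s: 18.95
tool_pos: [0.5187, -0.1652, 0.2433]
tool_rot: [179.8, 0.1, 82.9]
force: [-5.1, 2.8, 17.4]
grip_width: 0.0003
grasp_force: 9.0
```

The pin has bottomed out: it stays at 243.3 mm as the force rises to 17 N. I retreat and take a final look.

>>> {"api": "arm_command", "payload": {
  "series": "0 0 -5 0 255; 0 0 -25 0 255; 0 0 -40 0 255; 0 0 -40 0 255; 0 0 -20 0 255; 0 0 0 0 255; 0 0 0 0 255; 0 0 0 0 255"
}}

```text
time_s: 19.62
tool_pos: [0.5175, -0.166, 0.3682]
tool_rot: [-179.9, 0.0, 82.9]
force: [0.6, 0.1, -1.3]
grip_width: 0.0003
grasp_force: 0.0
```

```bash
python3 s.py; python3 - <<'E'
from h import *
a=cv2.resize(cams.read_camera("side")[150:340,200:420],(400,345)); b=cv2.resize(cams.read_camera("top")[140:340,180:460],(400,286))
cv2.imwrite("pics/fin.png",np.hstack([a,cv2.copyMakeBorder(b,0,59,0,0,cv2.BORDER_CONSTANT)]))
E
```

```text
t 19.62 stand mm [  -0.5 -108.4  368.2] rot [-179.89    0.     82.86] yaw-stand 89.9 F [ 0.6  0.1 -1.3] w 0.0003 g 0.0 q7 5
```

View pics/fin.png

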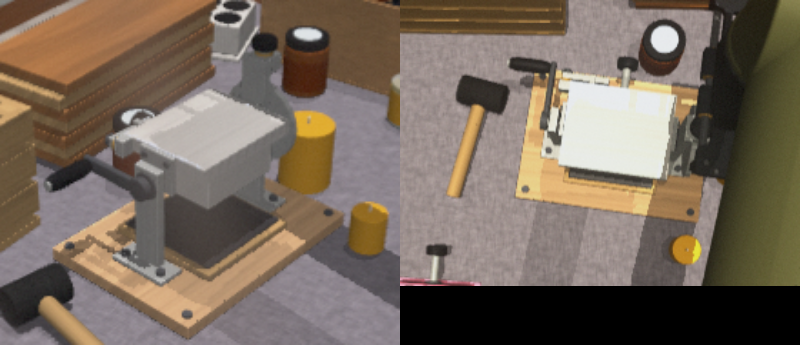

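The pin knob sits right down on the pillar at (264,42), the mould is inverted with its knob on the far side at (627,65), and the candles, jar and mallet have not moved.

```bash
python3 -c "
from cell import env; print(env.sign_off())"
```

```text
the job is handed in; nothing more can be done
None
```

The job is done and handed in at about 20 s: latch down, 12 N tug held, cradle swung right over to its stop, and locking pin fully down, with the candles, jar and mallet undisturbed.

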